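# Turn the dish warmer up by four clicks and start it

### The arm

A 7-joint arm with a two-finger parallel gripper is mounted at the origin on a cart in front of the work surface, level with it; the furniture and walls round the work are solid. World frame = base frame: x ahead of the robot, y to its left, z up, the work surface at z = 0. Lengths are in mm, angles in rad, forces in N, time in s.
With the tool pointing down it reaches from about 425 to 875 mm from the base axis. Payload 8.4 kg.
Tool frame: the origin (TCP) lies midway between the tips of the shut fingers; the grasp point (between the pads) lies 19 mm behind it (pinch_z is the z of the grasp point in the tool frame, in mm); z points along the fingers, y is the line along which they close (so a half turn about z gives the same grasp; the last joint's range is limited). The gripper opens to 87 mm and grips with 3 to 60 N. Pads are 19 mm wide; open, the fingers measure 117 mm over their backs; the gripper's body (75 mm by 190 mm) begins 51 mm behind the grasp point.
Start: joints at [1.128, 0.333, 0.04, 1.465, -0.013, 1.343, -0.059], TCP at [219.07, -611.941, 222.546] pointing down, gripper open.
Joint ranges: [-2.58, 2.58], [-0.38, 2.09], [-1.3, 1.39], [0.25, 2.4], [-1.5, 4.64], [0.08, 2.09], [-2.65, 2.65]. Speed limits (rad/s): [2.22, 2.22, 2.79, 2.79, 3.14, 3.14, 3.14].

### API

Orientations are given as a unit quaternion [x, y, z, w].
In Python, from rig import * gives the robot as it stands.
- The arm moves only by the tool arm_command, never from a script. Its argument "commands" is text: rows parted by semicolons, each of 6 numbers parted by spaces: the shift along the tool's x, y, z in mm, then the turn, a rotation vector about the tool's x, y, z in rad. A call has 1 to 8 rows; each row shifts and turns the commanded pose from where the row before left it, along the tool's axes as they then stand; what a row does not reach is not made up. A row lasts 1/8 s, in which the tool goes at most 62.5 mm and 10.7 degrees, less where a joint would pass 70% of its speed; a pose out of reach is approached as far as the arm can. A call with a gripper value outside its range is refused whole. "fingers" is the gripper's target within -1 to 1 (shut at 1, half-way at 0, fully open at -1), set as the call begins (left out, the last holds). The fingers move at their own pace and stop on an object; the grip force is fixed at half the most. Time passes only in rows, so rows that do not move let the fingers close. It gives the time, the measured TCP pose, the force, the opening and the grip force at its end, in the units of the state.
- read_state(): the state, without advancing time (a new reading comes with each control period).
- get_image(name): name is "scene" or "top" or "wrist"; returns a dict with "frame" (400x640x3 uint8, red, green, blue), "range_z" (400x640 float32, mm along the optical axis (not along the pixel's ray), 0 where there is no reading), "K" (3x3 intrinsics, pixels), "k1" (the pictures are not rectified: a ray, as slopes to the right and down, at radius r is drawn at 1 + k1 r^2 times it, then the intrinsics apply), "R" (3x3) and "t" (3): a world point X has camera coordinates R X + t; the wrist camera has in their place "hand_eye" (4x4, takes a point from camera to tool coordinates, whose origin is the TCP and whose axes are the flange's). Camera axes: x right, y down, z forward; pixel columns grow to the right and rows downward; lengths in mm; the calibration is good to about 2 mm. A picture is of the moment at which its call begins: read the wrist's pose just before it.
- hand_in(): hands the job in; it is judged then, once.
Trained networks look in a picture, given as the dict that the camera call returned (one of the last four; its "shot" number tells which), for a name from the list of things; names that differ only in an ending like _2 or _b are one class to them, and where a whole thing is asked for, a point or a joint stands for the part that bears it (a point fixed in the world has none). Each returns a list of dicts, best first, with "conf" (0 to 1); they miss things now and then, are a little off and sometimes report something else, mostly with a low value. They report only what shows in the picture. A call takes as long as a camera call.
- recognise(name, picture): "xyz" ([x, y, z] in mm, in world coordinates, good to about 4 mm: the middle of the surface that is visible of it).
- trace(name, picture): "region" (400x640 bool, what is visible of it).
The state is a dict: "time": time; "joint_pos": joint angles; "joint_velocities": joint speeds; "tau": joint torques, N m; "tcp_pos": TCP position; "ee_rot": TCP orientation; "ft_force": force on the tool from outside, world axes, zero at the start; "moment": the same for the moment, N m; "gripper_width": finger opening in mm; "gripper_force": force on a finger pad.
Only numpy, scipy, OpenCV 4.12 (cv2) and the standard library are available. Lean on these libraries where they do the work, as an engineer would, in place of code of your own. Each camera call takes 0.05 s, during which the arm holds its last target. There are 200 camera calls.

### The job

Turn the dish warmer up: with a fingertip in the dial's recess, push the click dial round exactly four clicks clockwise (seen from above) from where it stands, and leave it resting in that click. Then press the green button fully down with a fingertip and let it go. Leave the red button alone, and do not move the dish on the warmer or anything standing round it.

Things in the scene. Friction and masses are not known exactly. Their poses are not given: they have to be found in the camera images.
- warmer: dish warmer, a flat white case fixed on the bench, 260 mm deep (its x), 200 mm wide (its y), deck 55 mm above the bench; origin at the centre of its underside. Its x axis points from the front deck with the dial and buttons to the heated metal plate at the back (plate top 61 mm above the bench, 29 to 127 mm behind the origin), z up
- dial (a joint): angle of the click dial, rad, growing clockwise seen from above (towards hotter). It rests in click stops 0.524 rad (30 degrees) apart: stop k at 0.524*k, k = 0 to 9, with end stops just beyond the first and last. It starts in one of stops 0 to 3. Pushed past the half-way point between two stops, it snaps on into the next by itself; otherwise it springs back. The push at the recess needed to pass a click is about 5 N
- dial_centre (a point): point on the vertical axis of the dial, at the height of the dial's upper face (74 mm above the bench). The dial lies flat on the deck, axis vertical: a grey disc 128 mm across, 5 mm thick, carrying a black plate 124 mm across, 14 mm high. The point does not turn with the dial
- dial_recess (a point): point in the middle of the dial's finger recess, on its floor (60 mm above the bench), 44 mm from the dial's axis; it turns with the dial. The recess is a sector cut 14 mm deep into the black plate, open above and at the rim, from 18 mm to the rim at 62 mm radius, its two upright radial walls 40 degrees either side of this point (57 mm apart there); a white line marks its middle
- start_top (a point): centre of the upper face of the green start button (24 mm across, in a black collar 40 mm across), at the front right of the deck, 77 mm above the bench when up; it moves with the button
- start (a joint): travel of the green button, m: 0 when up, 0.006 fully down (about 5 N), springs back
- stop_top (a point): centre of the upper face of the red stop button, same size, at the front left of the deck
- stop (a joint): travel of the red button, m: 0 when up, 0.006 fully down, springs back
- dish: closed clear petri dish with pink medium, 92 mm across, 19 mm high, lying loose on the warmer's metal plate; origin at the centre of its underside
- amber_bottle: brown glass reagent bottle, 68 mm across, 151 mm high, standing loose on the bench; origin at the centre of its underside
- sample_1: white sample bottle with blue cap, 51 mm across, 100 mm high, standing loose; origin at the centre of its underside
- sample_3: white sample bottle with white cap, 51 mm across, 100 mm high, standing loose; origin at the centre of its underside
- cotton_jar: clear glass jar with steel lid, full of cotton balls, 82 mm across, 104 mm high, standing loose; origin at the centre of its underside
- dropper: small brown dropper bottle with black top, 33 mm across, 100 mm high, standing loose; origin at the centre of its underside

How it is judged (in metres and radians):
On the way, in this order (a step that is already met when the one before it is completed fails the run):
1. the dial rests four clicks clockwise of where it stood (distance of dial_recess from where it was at the start of the episode between 0.0738 and 0.0784 m and value of joint dial below 3.82 rad and velocity of joint dial between -0.1 and 0.1 rad/s), for 0.3 s.
2. the green button is pressed fully down, the dial still at its fourth click (all of step 1 and value of joint start above 0.0045 m and contact force between the fingers and start above 0.5 N), for 0.05 s.
At the end, for the whole second after the job is handed in: the dial rests exactly four clicks clockwise of its start (within 6 degrees), the green button has been pressed after that and is up again (all of step 1 and value of joint start below 0.0015 m); the robot touches nothing.
It fails at once if the red button is pressed (value of joint stop above 0.003 m).
It fails at once if the dish is moved by more than 15 mm or lifted (distance of dish from where it was at the start of the episode above 0.015 m).
It fails at once if a bottle or jar round the warmer is moved by more than 20 mm, lifted or tipped (distance of any of amber_bottle, sample_1, sample_3, cotton_jar, dropper from where it was at the start of the episode above 0.02 m or angle between any of amber_bottle, sample_1, sample_3, cotton_jar, dropper's own z axis and vertical above 0.3 rad).
It also fails if it takes over 56 s, if anything falls off the work surface, if the arm or the gripper's body presses on something with over 40 N, if the wrist force passes 120 N, or if a joint passes its speed limit or range.

## Working session

There is one attempt and no reset: what is moved stays moved. The work goes in short steps, Python scripts to look and compute and a tool call to move; the robot and the scene stay as the last step left them, time stands still between calls to the robot, and variables do not carry over. Pictures are saved under pics/ and viewed, at most 10 in all, crops included, and the job is handed in when it is done.

Besides the shell and the picture viewer there is one more tool, called after ">>>" as a command line: name --argument value ..., lists and objects as JSON in quotes. arm_command: Moves the arm, as the interface text tells. Its arguments: {"type":"object","properties":{"commands":{"type":"string"},"fingers":{"type":"number"}},"required":["commands"]}

```bash
mkdir -p pics
cat > h.py <<'E'
from rig import *
import numpy as np, cv2
from scipy.spatial.transform import Rotation as Ro
def px2w(im,u,v,z=None,st=None):
    """pixel -> world using known height z or the depth"""
    K=im["K"];k=im["k1"]
    d=np.array([(u-K[0,2])/K[0,0],(v-K[1,2])/K[1,1]]);s=d.copy()
    for _ in range(20): s=d/(1+k*(s@s))
    ray=np.array([s[0],s[1],1.])
    if "R" in im: Rw=im["R"].T;o=-Rw@im["t"]
    else:
        T=np.array(im["hand_eye"]);Rt=Ro.from_quat(st["ee_rot"]).as_matrix()
        Rw=Rt@T[:3,:3];o=Rt@T[:3,3]+np.array(st["tcp_pos"])
    r=Rw@ray
    if z is None: return o+r*im["range_z"][int(v),int(u)]
    return o+r*(z-o[2])/r[2]
E
python3 - <<'E'
from h import *
s=read_state();print({k:np.round(v,3) for k,v in s.items()})
print(Ro.from_quat(s["ee_rot"]).as_matrix().round(3))
for c in("top","scene"):
    im=get_image(c);cv2.imwrite(f"pics/{c}1.png",im["frame"][:,:,::-1])
    for n in("warmer","dial_recess","dial","start_top","stop_top","dish","amber_bottle","sample_1","sample_3","cotton_jar","dropper"):
        try: print(c,n,[(np.round(d["xyz"]),round(d["conf"],2)) for d in recognise(n,im)[:2]])
        except Exception as e: print(n,e)
E
```

```text
{'time': np.float64(0.0), 'joint_pos': array([ 1.128,  0.334,  0.04 ,  1.466, -0.013,  1.343, -0.058]), 'joint_velocities': array([ 0.001,  0.   ,  0.   , -0.001, -0.003, -0.001,  0.001]), 'tau': array([-0.0000e+00, -6.5636e+01,  1.3350e+00, -4.0381e+01, -6.0000e-02,
        4.5000e-02,  0.0000e+00]), 'tcp_pos': array([ 218.904, -611.515,  221.647]), 'ee_rot': array([ 0.985,  0.171, -0.   , -0.001]), 'ft_force': array([ 0.629, -1.297, -0.204]), 'moment': array([-0.021, -0.015,  0.05 ]), 'gripper_force': np.float64(0.0), 'gripper_width': np.float64(87.297)}
[[ 0.941  0.337 -0.001]
 [ 0.337 -0.941  0.002]
 [-0.    -0.002 -1.   ]]
top warmer [(array([575., 101.,  63.]), 0.85)]
top dial_recess [(array([551., 104.,  72.]), 0.94)]
top dial [(array([549., 104.,  75.]), 0.89), (array([678., 118.,  80.]), 0.66)]
top start_top []
top stop_top []
top dish [(array([677., 119.,  84.]), 0.69)]
top amber_bottle [(array([628., 331.,  95.]), 0.58)]
top sample_1 [(array([ 598., -357.,   70.]), 0.78), (array([576., 105.,  59.]), 0.59)]
top sample_3 [(array([ 598., -357.,   70.]), 0.78), (array([576., 105.,  59.]), 0.59)]
top cotton_jar [(array([364., 394.,  86.]), 0.88)]
top dropper [(array([ 460., -333.,   56.]), 0.6)]
scene warmer [(array([557., 143.,  57.]), 0.74)]
scene dial_recess [(array([548., 110.,  73.]), 0.89)]
scene dial [(array([545., 112.,  70.]), 0.74)]
scene start_top [(array([504.,  19.,  78.]), 0.55)]
scene stop_top [(array([ 598., -344.,   61.]), 0.3)]
scene dish [(array([673., 130.,  79.]), 0.59)]
scene amber_bottle [(array([620., 355.,  92.]), 0.75)]
scene sample_1 [(array([ 694., -376.,   58.]), 0.9), (array([ 599., -345.,   64.]), 0.73)]
scene sample_3 [(array([ 694., -376.,   58.]), 0.9), (array([ 599., -345.,   64.]), 0.73)]
scene cotton_jar [(array([346., 413.,  91.]), 0.69)]
scene dropper [(array([ 463., -330.,   45.]), 0.63)]
```

```bash
python3 -c "
import cv2
a=cv2.imread('pics/top1.png');cv2.imwrite('pics/top1b.png',cv2.resize(a,(800,500)))"
```

```text
(no output)
```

View pics/top1b.png

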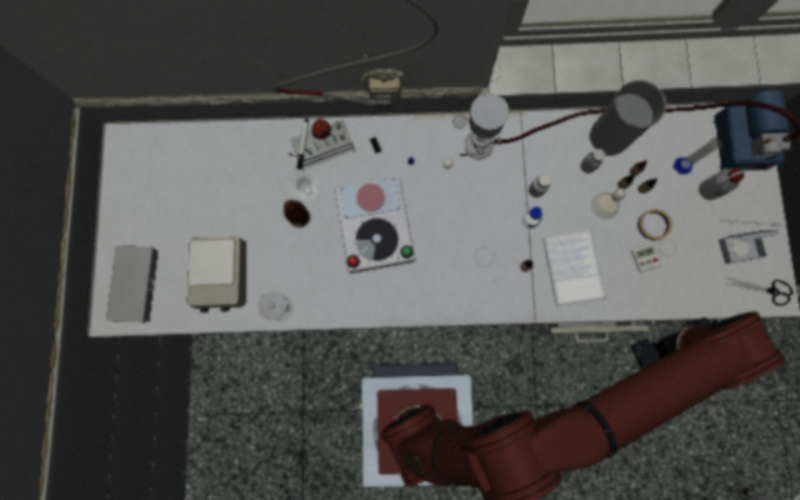

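View pics/scene1.png

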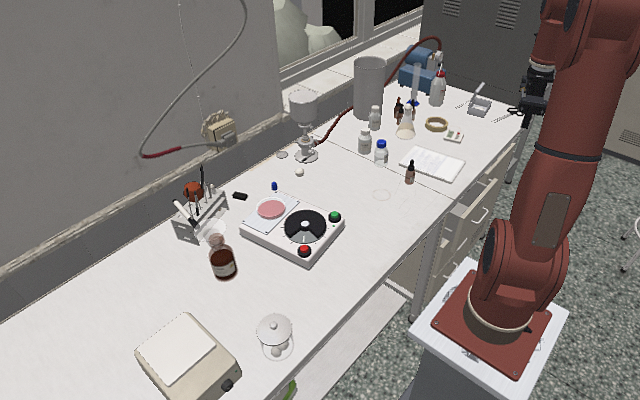

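The top view shows the warmer with its dial at about (377,240), the recess pointing towards the red button, green at (407,252) and red at (353,261). The bottles stand well clear. I'll move over it for a close look, with the fingers shut.

>>> arm_command --commands "50 -24 -5 0 0 0; 50 -24 -5 0 0 0; 50 -24 -5 0 0 0; 50 -24 -5 0 0 0; 50 -24 -5 0 0 0; 50 -24 0 0 0 0; 34 -35 0 0 0 0; 18 -50 0 0 0 0" --fingers 1

```text
time: 2.2
tcp_pos: [474.5, -275.9, 247.2]
ee_rot: [0.985, 0.172, 0.0, -0.0]
ft_force: [0.1, -0.3, 0.4]
gripper_width: 15.1
gripper_force: 0.0
```

>>> arm_command --commands "18 -50 0 0 0 0; 18 -50 0 0 0 0; 18 -50 0 0 0 0; 18 -50 0 0 0 0; 18 -50 0 0 0 0; 18 -50 0 0 0 0; 18 -50 0 0 0 0; 0 0 0 0 0 0"

```text
time: 3.2
tcp_pos: [473.4, 98.9, 248.0]
ee_rot: [0.985, 0.175, 0.0, -0.001]
ft_force: [0.4, -1.5, 0.9]
gripper_width: 0.6
gripper_force: 0.0
```

Run:
```python
from h import *
s=read_state();print(s["tcp_pos"],s["joint_pos"],s["gripper_width"],s["time"])
im=get_image("wrist");cv2.imwrite("pics/w1.png",im["frame"][:,:,::-1]);print(np.array(im["hand_eye"]).round(3),im["K"],im["k1"])
```

```text
[473.38877518  98.85396583 248.01328961] [ 0.28732855  0.00863383 -0.58067336  1.79251334  0.00390497  1.34076853
 -1.51411647] 0.5619678161047257 3.2
[[   0.      -0.968   -0.251   68.034]
 [   1.       0.       0.       0.538]
 [  -0.      -0.251    0.968 -162.348]
 [   0.       0.       0.       1.   ]] [[327.21395491   0.         321.62087201]
 [  0.         327.21395491 197.25430601]
 [  0.           0.           1.        ]] -0.026609108346092945
```

View pics/w1.png

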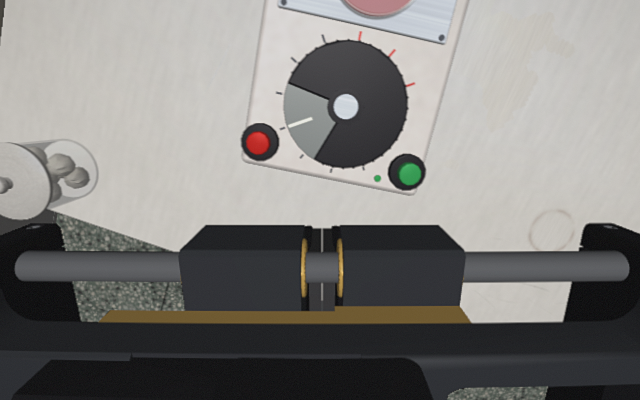

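The wrist view shows the dial centred near (346,104), with the recess sector (white line at (300,124)) between walls ending near (289,82) and (315,160). Red is at (258,142) and green at (410,173).

```bash
cat > m.py <<'E'
from h import *
def look(save=None):
    s=read_state();im=get_image("wrist");f=im["frame"].astype(int)
    if save: cv2.imwrite(save,im["frame"][:,:,::-1])
    W=lambda m,z:np.array([px2w(im,u,v,z,s) for v,u in zip(*np.nonzero(m))])
    r,g,b=f[:,:,0],f[:,:,1],f[:,:,2]
    up=np.arange(400)[:,None]<215
    gm=((g-r>60)&(g-b>25)&up).astype(np.uint8); rm=((r-g>90)&(r-b>90)&up).astype(np.uint8)
    def big(m):
        n,l,st,c=cv2.connectedComponentsWithStats(m.astype(np.uint8));return l==1+np.argmax(st[1:,4])
    G=W(big(gm),77).mean(0);Rd=W(big(rm),77).mean(0)
    dark=big(((f.max(2)<85)&up).astype(np.uint8)&cv2.erode(np.ones((400,640),np.uint8),None))
    c,_=cv2.findContours(dark.astype(np.uint8),cv2.RETR_EXTERNAL,cv2.CHAIN_APPROX_NONE)
    h=max(c,key=len)[:,0]
    P=np.array([px2w(im,u,v,74,s)[:2] for u,v in h])
    from scipy.optimize import least_squares
    q=least_squares(lambda p:np.hypot(*(P-p[:2]).T)-p[2],[*np.median(P,0),62],loss="cauchy",f_scale=1).x
    # recess direction: dark plate's missing sector, sampled on radii 30..55
    D=W(dark,74)[:,:2]-q[:2];rr=np.hypot(*D.T);an=np.degrees(np.arctan2(D[:,1],D[:,0]))[(rr>30)&(rr<55)]
    H,_=np.histogram(an,72,(-180,180));gap=np.arange(-177.5,180,5)[H<0.4*np.median(H)]
    return s,im,G,Rd,q,gap
E
python3 - <<'E'
from m import *
s,im,G,Rd,q,gap=look()
print(G,Rd,q,gap)
print([px2w(im,*p,z,s).round(1) for p,z in(((300,124),60),((289,82),74),((330,92),74),((315,160),74),((346,106),74))])
for n in("dial","dial_recess","start_top"): print(n,[(d["xyz"],d["conf"]) for d in recognise(n,im)[:1]])
E
```

```text
[511.25347208  15.58949561  77.        ] [487.53814935 172.93241152  77.        ] [551.367109   101.92107866  60.56379604] [ 92.5  97.5 102.5 107.5 112.5 117.5 122.5 127.5 132.5 137.5 142.5 147.5
 152.5 157.5 162.5 167.5]
[array([519.2, 135.9,  60. ]), array([554.2, 158.4,  74. ]), array([559.1, 117.6,  74. ]), array([490.8, 108.8,  74. ]), array([552.,  98.,  74.])]
dial [([556.2, 108.0, 72.2], 0.68)]
dial_recess [([554.3, 110.7, 78.7], 0.69)]
start_top [([513.9, 13.7, 77.9], 0.69)]
```

>>> arm_command --commands "0 0 7 0 0 -0.185; 0 0 7 0 0 -0.185; 0 0 7 0 0 -0.185; 0 0 7 0 0 -0.185; 0 0 7 0 0 -0.185; 0 0 7 0 0 -0.185; 0 0 7 0 0 -0.185; 0 0 7 0 0 -0.185"

```text
time: 4.45
tcp_pos: [474.1, 93.0, 191.3]
ee_rot: [0.611, 0.792, -0.0, 0.0]
ft_force: [-0.1, 0.0, -0.0]
gripper_width: 0.1
gripper_force: 0.0
```

>>> arm_command --commands "0 0 7 0 0 -0.185; 0 0 7 0 0 -0.185; 0 0 7 0 0 -0.185; 0 0 7 0 0 -0.185; 0 0 7 0 0 -0.185; 0 0 7 0 0 -0.185; 0 0 7 0 0 -0.185; 0 0 0 0 0 0"

```text
time: 5.45
tcp_pos: [473.8, 93.1, 142.1]
ee_rot: [0.013, 1.0, -0.0, -0.0]
ft_force: [-0.6, -0.1, -0.2]
gripper_width: 0.4
gripper_force: 0.0
```

Run:
```python
from h import *
s=read_state();M=Ro.from_quat(s["ee_rot"]).as_matrix()
print(s["tcp_pos"],s["joint_pos"].round(2),s["time"],s["ft_force"]);print(M.round(3)); print(M.T@(np.array([533.4,145.9,110])-s["tcp_pos"]))
```

```text
[473.78680683  93.0855474  142.1466974 ] [ 0.35  0.1  -0.66  1.93  0.07  1.13  1.2 ] 5.45 [-0.60495005 -0.13972196 -0.15482994]
[[-1.     0.026 -0.001]
 [ 0.026  1.    -0.   ]
 [ 0.001 -0.    -1.   ]]
[-58.25675634  54.3472997   32.0785086 ]
```

Run:
```python
from m import *
try:
    s,im,G,Rd,q,gap=look("pics/w2.png"); print(G,Rd,q,gap)
except Exception as e: print(repr(e))
```

```text
ValueError('attempt to get argmax of an empty sequence')
```

View pics/w2.png

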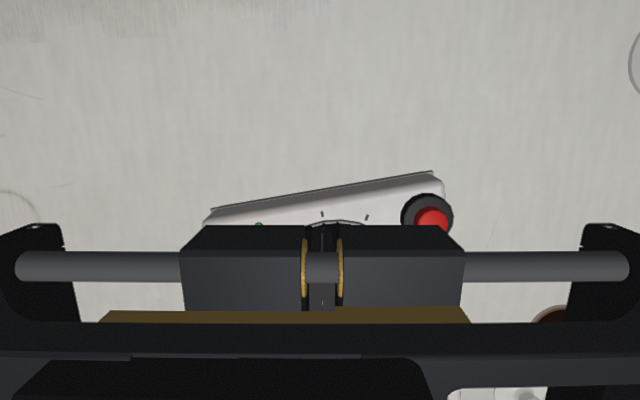

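The second wrist view shows only the front edge of the warmer, with the red button at (433,222). The dial is hidden behind the fingers. I'll cross-check with the fixed cameras and get the finger clearance.

Run:
```python
from m import *
im=get_image("wrist");z=im["range_z"]
T=np.array(im["hand_eye"])
for u,v in((240,270),(240,232),(310,240),(335,240),(322,235),(322,290),(200,240)):
    K=im["K"];p=np.array([(u-K[0,2])/K[0,0],(v-K[1,2])/K[1,1],1])*z[v,u];print(u,v,(T[:3,:3]@p+T[:3,3]).round(0))
for c in("scene","top"):
    im=get_image(c);f=im["frame"].astype(int);r,g,b=f[:,:,0],f[:,:,1],f[:,:,2]
    for nm,m in(("g",(g-r>40)&(g-b>20)),("r",(r-g>80)&(r-b>80))):
        n,l,st,ce=cv2.connectedComponentsWithStats(m.astype(np.uint8))
        for i in range(1,n):
            w=px2w(im,*ce[i],77)
            if st[i,4]>8 and 450<w[0]<560 and -30<w[1]<220: print(c,nm,st[i,4],ce[i].round(0),w.round(1))
    cv2.imwrite(f"pics/{c}2.png",im["frame"][:,:,::-1])
```

```text
240 270 [ 33. -19. -94.]
240 232 [ 38. -22. -81.]
310 240 [ 11.  -6. -21.]
335 240 [ 11.   6. -20.]
322 235 [  9.  -0. -10.]
322 290 [-66.  -0.  68.]
200 240 [ 38. -31. -87.]
scene g 43 [334. 214.] [507.3  18.4  77. ]
scene r 51 [304. 248.] [483.4 176.9  77. ]
```

>>> arm_command --commands "-29 27 0 0 0 0; -29 27 0 0 0 0; 0 0 20 0 0 0; 0 0 15 0 0 0; 0 0 0 0 0 0; 0 0 0 0 0 0"

```text
time: 6.4
tcp_pos: [533.1, 146.4, 108.0]
ee_rot: [0.012, 1.0, -0.0, 0.0]
ft_force: [-0.0, -0.5, -0.2]
gripper_width: 0.5
gripper_force: 0.0
```

Run:
```python
from h import *
s=read_state();print(s["tcp_pos"],s["ft_force"],s["time"])
for c in("scene","wrist"):
    im=get_image(c);f=im["frame"][:,:,::-1]
    if c=="scene": f=cv2.resize(f[180:270,230:360],(780,540),interpolation=cv2.INTER_CUBIC)
    cv2.imwrite(f"pics/{c}3.png",f)
```

```text
[533.06511729 146.39850685 107.96701684] [-0.02562497 -0.465336   -0.23805023] 6.4
```

View pics/scene3.png

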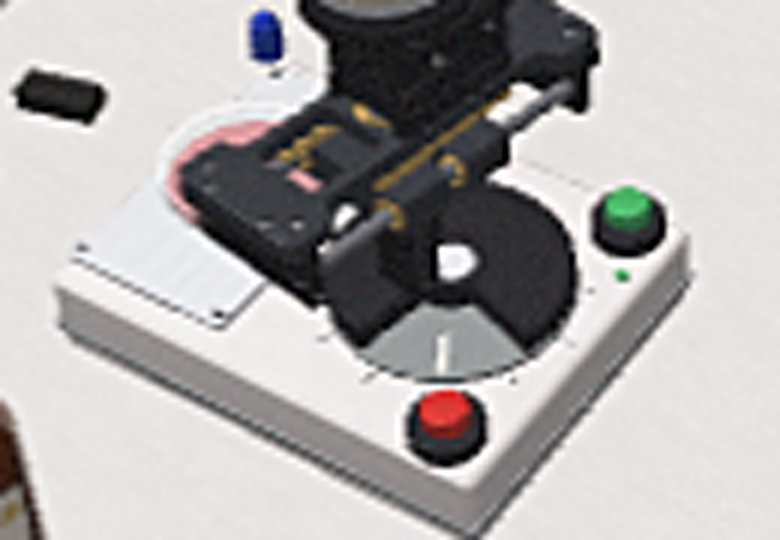

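The scene crop shows the recess sector open at (445,340), with the gripper above it. I'll project the planned finger position into this picture to check it.

Run:
```python
from h import *
s=read_state();im=get_image("scene");K=im["K"]
def pr(X):
    p=im["R"]@np.array(X,float)+np.ravel(im["t"]);r,_=cv2.projectPoints(p.reshape(1,3),np.zeros(3),np.zeros(3),K,np.array([im["k1"],0,0,0,0.]));return r.ravel()
f=cv2.resize(im["frame"][180:270,230:360,::-1],(780,540),interpolation=cv2.INTER_CUBIC)
def dot(X,c): u,v=pr(X);cv2.circle(f,(int((u-229.5)*6),int((v-179.5)*6)),4,c,-1)
x,y,_=s["tcp_pos"]
dot(s["tcp_pos"],(0,255,255))
for a in(-9.5,9.5):
    for b in(-15,15): dot([x+a,y+b,64],(255,0,255))
c=np.array([551.4,101.9])
for a in np.radians(np.arange(0,360,30)): dot([*(c+62*np.array([np.cos(a),np.sin(a)])),74],(255,255,0))
for a in np.radians((90,170)):
    for r in(18,62): dot([*(c+r*np.array([np.cos(a),np.sin(a)])),74],(0,0,255))
cv2.imwrite("pics/s4.png",f)
```

```text
(no output)
```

View pics/s4.png

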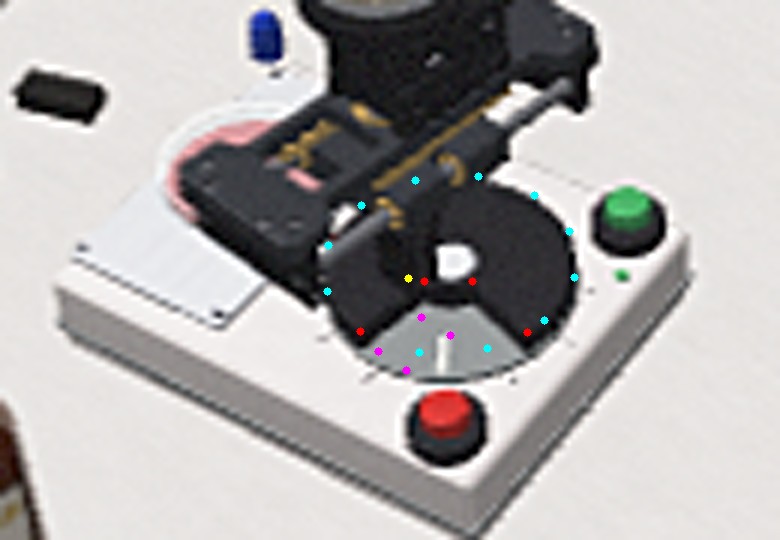

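The projected model (rim, walls, finger footprint) fits the picture, so the finger goes down inside the recess.

>>> arm_command --commands "0 0 15 0 0 0; 0 0 15 0 0 0; 0 0 8 0 0 0; 0 0 4 0 0 0; 0 0 0 0 0 0; -3 0 0 0 0 0; -3 0 0 0 0 0; 0 0 0 0 0 0"

```text
time: 7.55
tcp_pos: [539.6, 146.8, 65.8]
ee_rot: [0.012, 1.0, 0.0, 0.0]
ft_force: [0.4, 0.1, -0.1]
gripper_width: 0.8
gripper_force: 0.0
```

>>> arm_command --commands "-2.5 0 0 0 0 0; -2.9 0.53 0 0 0 0.0655; -2.9 0.53 0 0 0 0.0655; -2.9 0.53 0 0 0 0.0655; -2.9 0.53 0 0 0 0.0655; 0 0 0 0 0 0"

```text
time: 8.3
tcp_pos: [553.6, 147.5, 65.6]
ee_rot: [0.142, 0.99, 0.0, 0.0]
ft_force: [-0.3, 0.3, -0.6]
gripper_width: 0.2
gripper_force: 0.0
```

>>> arm_command --commands "-2.9 0.53 0 0 0 0.0655; -2.9 0.53 0 0 0 0.0655; 0 0 0 0 0 0"

```text
time: 8.68
tcp_pos: [559.4, 146.5, 65.6]
ee_rot: [0.206, 0.979, -0.0, 0.0]
ft_force: [-0.2, 0.1, -0.2]
gripper_width: 0.3
gripper_force: 0.0
```

```bash
cat > sc.py <<'E'
from h import *
def scene(save=None,ang=90):
    s=read_state();im=get_image("scene");K=im["K"]
    def pr(X):
        p=im["R"]@np.array(X,float)+np.ravel(im["t"]);r,_=cv2.projectPoints(p.reshape(1,3),np.zeros(3),np.zeros(3),K,np.array([im["k1"],0,0,0,0.]));return r.ravel()
    f=cv2.resize(im["frame"][180:270,230:360,::-1],(780,540),interpolation=cv2.INTER_CUBIC)
    def dot(X,c): u,v=pr(X);cv2.circle(f,(int((u-229.5)*6),int((v-179.5)*6)),3,c,-1)
    c=np.array([551.4,101.9]);g=im["frame"].mean(2);out=""
    for a in range(-180,180,10):   # brightness of the dial round r=50, z=60
        e=np.array([np.cos(np.radians(a)),np.sin(np.radians(a))])
        u,v=pr([*(c+52*e),60]);out+=f"{a}:{g[int(round(v)),int(round(u))]:.0f} "
    for a in np.radians((ang,ang+80)):
        for r in(18,62): dot([*(c+r*np.array([np.cos(a),np.sin(a)])),74],(0,0,255))
    if save: cv2.imwrite(save,f)
    print(s["tcp_pos"],s["ft_force"],s["time"]);print(out)
E
python3 -c "
from sc import *
scene('pics/s5.png',60)"
```

```text
[559.36139422 146.52727668  65.56507119] [-0.16344255  0.07078576 -0.22889131] 8.675
-180:28 -170:41 -160:44 -150:56 -140:46 -130:50 -120:47 -110:48 -100:45 -90:45 -80:47 -70:49 -60:43 -50:55 -40:62 -30:65 -20:79 -10:125 0:33 10:36 20:37 30:40 40:49 50:25 60:123 70:172 80:170 90:166 100:219 110:156 120:156 130:157 140:48 150:32 160:26 170:38
```

View pics/s5.png

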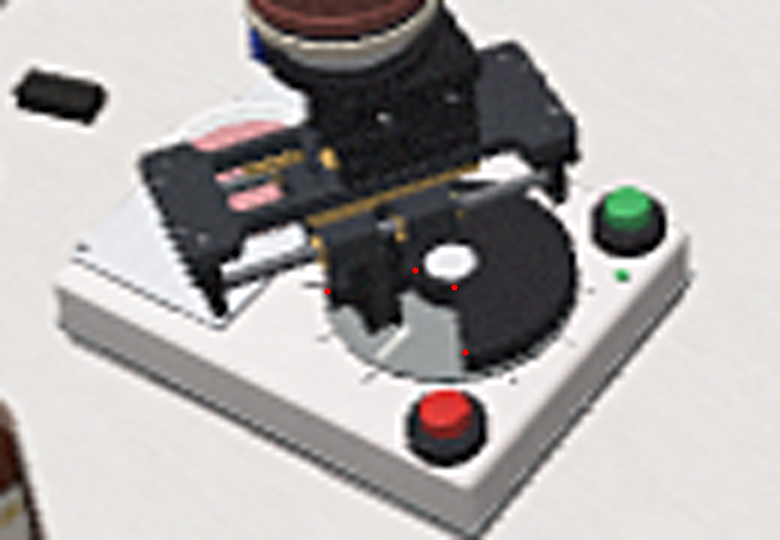

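One click is done: the white line is at about 100° (it was 130°), and the finger sits in the recess behind the wall. I'll go on.

>>> arm_command --commands "-2.9 0.53 0 0 0 0.0655; -2.9 0.53 0 0 0 0.0655; -2.9 0.53 0 0 0 0.0655; -2.9 0.53 0 0 0 0.0655; -2.9 0.53 0 0 0 0.0655; -2.9 0.53 0 0 0 0.0655; -2.9 0.53 0 0 0 0.0655; -2.9 0.53 0 0 0 0.0655"

```text
time: 9.72
tcp_pos: [580.0, 136.2, 65.5]
ee_rot: [0.453, 0.892, 0.0, -0.0]
ft_force: [0.3, 0.7, -0.8]
gripper_width: 0.4
gripper_force: 0.0
```

```bash
python3 -c "
from sc import *
scene()
s=read_state();M=Ro.from_quat(s['ee_rot']).as_matrix();print(np.degrees(np.arctan2(M[1,1],M[0,1])),M.T@(np.array([551.4,101.9,74])-s['tcp_pos']))"
```

```text
[579.98138992 136.24625224  65.54152538] [ 0.34501536  0.71016339 -0.83393819] 9.725
-180:32 -170:39 -160:48 -150:52 -140:50 -130:45 -120:50 -110:45 -100:43 -90:21 -80:35 -70:77 -60:71 -50:119 -40:107 -30:51 -20:47 -10:39 0:19 10:24 20:30 30:40 40:25 50:36 60:152 70:170 80:154 90:156 100:168 110:63 120:30 130:40 140:35 150:32 160:30 170:44 
35.960382352 [-10.51082126 -43.3066156   -8.43768871]
```

>>> arm_command --commands "-2.9 0.53 0 0 0 0.0655; -2.9 0.53 0 0 0 0.0655; -2.9 0.53 0 0 0 0.0655; -2.9 0.53 0 0 0 0.0655; -2.9 0.53 0 0 0 0.0655; -2.9 0.53 0 0 0 0.0655; -2.9 0.53 0 0 0 0.0655; -2.9 0.53 0 0 0 0.0655"

```text
time: 10.78
tcp_pos: [592.8, 116.8, 65.5]
ee_rot: [0.668, 0.744, -0.0, -0.0]
ft_force: [0.6, 0.3, 0.7]
gripper_width: 0.4
gripper_force: 0.0
```

```bash
python3 -c "
from sc import *
scene()
s=read_state();M=Ro.from_quat(s['ee_rot']).as_matrix();print(np.degrees(np.arctan2(M[1,1],M[0,1])),M.T@(np.array([551.4,101.9,74])-s['tcp_pos']))"
```

```text
[592.75529067 116.75689198  65.50618573] [0.56730936 0.25640592 0.71944099] 10.775
-180:35 -170:41 -160:50 -150:55 -140:49 -130:48 -120:48 -110:48 -100:47 -90:47 -80:44 -70:26 -60:31 -50:40 -40:40 -30:99 -20:50 -10:26 0:25 10:33 20:24 30:163 40:231 50:154 60:165 70:42 80:60 90:56 100:48 110:44 120:37 130:45 140:37 150:32 160:30 170:48 
5.973921443377454 [-10.00240794 -42.7847746   -8.47108018]
```

Three clicks are done: the line is at 40°. For the last click I'll use 6 rows first and check the force.

>>> arm_command --commands "-2.9 0.53 0 0 0 0.0655; -2.9 0.53 0 0 0 0.0655; -2.9 0.53 0 0 0 0.0655; -2.9 0.53 0 0 0 0.0655; -2.9 0.53 0 0 0 0.0655; -2.9 0.53 0 0 0 0.0655; 0 0 0 0 0 0"

```text
time: 11.7
tcp_pos: [594.9, 99.2, 65.5]
ee_rot: [0.8, 0.6, -0.0, 0.0]
ft_force: [0.7, -0.2, 0.3]
gripper_width: 0.6
gripper_force: 0.0
```

```bash
python3 -c "
from sc import *
scene('pics/s6.png',-30)
s=read_state();M=Ro.from_quat(s['ee_rot']).as_matrix();print(np.degrees(np.arctan2(M[1,1],M[0,1])),M.T@(np.array([551.4,101.9,74])-s['tcp_pos']))"
```

```text
[594.93704451  99.19746925  65.51126403] [ 0.74829288 -0.23452564  0.3318065 ] 11.7
-180:33 -170:41 -160:46 -150:51 -140:49 -130:43 -120:46 -110:48 -100:48 -90:48 -80:45 -70:26 -60:24 -50:21 -40:28 -30:32 -20:33 -10:30 0:114 10:238 20:156 30:165 40:42 50:51 60:55 70:52 80:42 90:47 100:59 110:94 120:37 130:43 140:38 150:32 160:25 170:42 
-16.19127142939569 [ -9.6900685  -42.56639526  -8.45722401]
```

View pics/s6.png

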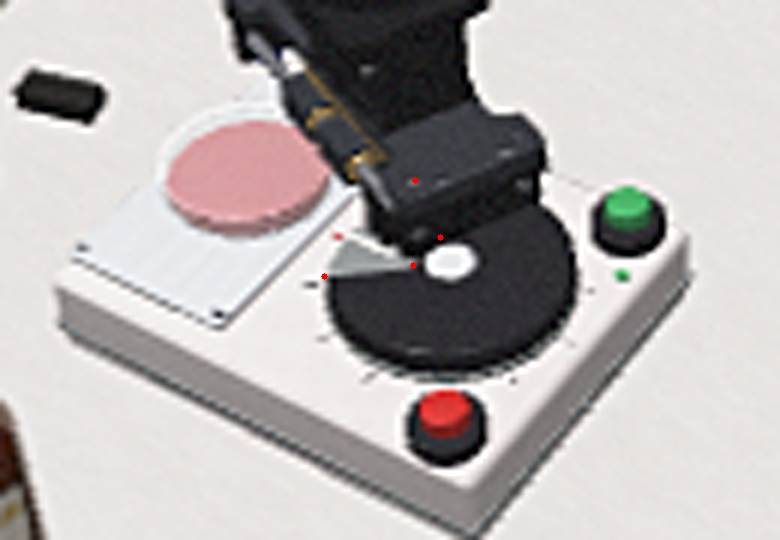

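Four clicks are done: the line is at 10°, the walls match the prediction, and the finger is free. I'll lift straight up and go above the green button.

>>> arm_command --commands "0 0 -25 0 0 0; 0 0 -25 0 0 0; 0 0 0 0 0 0; -34.5 -19 0 0 0 0; -34.5 -19 0 0 0 0; -34.5 -19 0 0 0 0; 0 0 0 0 0 0; 0 0 0 0 0 0"

```text
time: 12.75
tcp_pos: [511.3, 16.5, 115.2]
ee_rot: [0.8, 0.6, 0.0, -0.0]
ft_force: [-0.7, -0.3, 1.2]
gripper_width: 0.4
gripper_force: 0.0
```

```bash
python3 -c "
from sc import *
scene('pics/s7.png',-30)
im=get_image('scene');s=read_state()
p=im['R']@np.array([s['tcp_pos'][0],s['tcp_pos'][1],77.])+np.ravel(im['t']);r,_=cv2.projectPoints(p.reshape(1,3),np.zeros(3),np.zeros(3),im['K'],np.array([im['k1'],0,0,0,0.]));r=r.ravel()
f=cv2.imread('pics/s7.png');cv2.circle(f,(int((r[0]-229.5)*6),int((r[1]-179.5)*6)),3,(255,0,255),-1);cv2.imwrite('pics/s7.png',f)
"
```

```text
[511.31287139  16.51321229 115.2187109 ] [-0.67279916 -0.31459684  1.16659599] 12.75
-180:29 -170:36 -160:49 -150:53 -140:49 -130:47 -120:50 -110:48 -100:49 -90:49 -80:47 -70:44 -60:52 -50:50 -40:48 -30:112 -20:155 -10:155 0:147 10:237 20:152 30:160 40:40 50:45 60:49 70:52 80:50 90:45 100:61 110:95 120:37 130:51 140:34 150:31 160:25 170:37
```

View pics/s7.png

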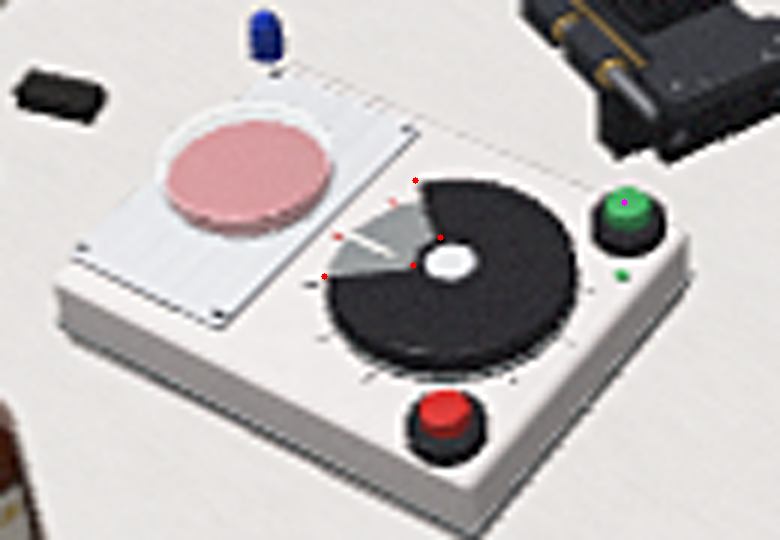

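The dial rests four clicks on, and the projected fingertip lies in the middle of the green cap at (625,203). Now the press.

>>> arm_command --commands "0 0 20 0 0 0; 0 0 13 0 0 0; 0 0 4 0 0 0; 0 0 3 0 0 0; 0 0 3 0 0 0; 0 0 1 0 0 0; 0 0 0 0 0 0"

```text
time: 13.72
tcp_pos: [511.4, 16.3, 71.9]
ee_rot: [0.801, 0.599, 0.0, 0.0]
ft_force: [-2.9, 2.3, 4.9]
gripper_width: 0.4
gripper_force: 2.3
```

>>> arm_command --commands "0 0 1 0 0 0; 0 0 1 0 0 0; 0 0 1 0 0 0; 0 0 0 0 0 0; 0 0 0 0 0 0"

```text
time: 14.35
tcp_pos: [511.6, 16.4, 71.0]
ee_rot: [0.801, 0.599, 0.0, 0.0]
ft_force: [-13.1, 1.4, 29.4]
gripper_width: 0.4
gripper_force: 14.8
```

The tip stopped hard at 71 mm, which is the full 6 mm of travel. Time to release and lift away.

>>> arm_command --commands "0 0 -4 0 0 0; 0 0 -10 0 0 0; 0 0 -30 0 0 0; 0 0 -40 0 0 0; 0 0 0 0 0 0; 0 0 0 0 0 0; 0 0 0 0 0 0; 0 0 0 0 0 0"

```text
time: 15.35
tcp_pos: [510.7, 16.0, 151.7]
ee_rot: [0.801, 0.599, -0.001, -0.0]
ft_force: [-0.7, -0.0, -0.0]
gripper_width: 0.3
gripper_force: 0.0
```

```bash
python3 -c "
from sc import *
scene('pics/s8.png',-30)"
```

```text
[510.72843339  16.00885913 151.71114797] [-0.66064118 -0.0204667  -0.02076844] 15.35
-180:29 -170:45 -160:48 -150:49 -140:45 -130:51 -120:46 -110:48 -100:44 -90:47 -80:48 -70:50 -60:46 -50:46 -40:47 -30:111 -20:156 -10:153 0:144 10:239 20:152 30:162 40:41 50:51 60:48 70:48 80:45 90:44 100:60 110:91 120:32 130:36 140:39 150:38 160:28 170:46
```

View pics/s8.png

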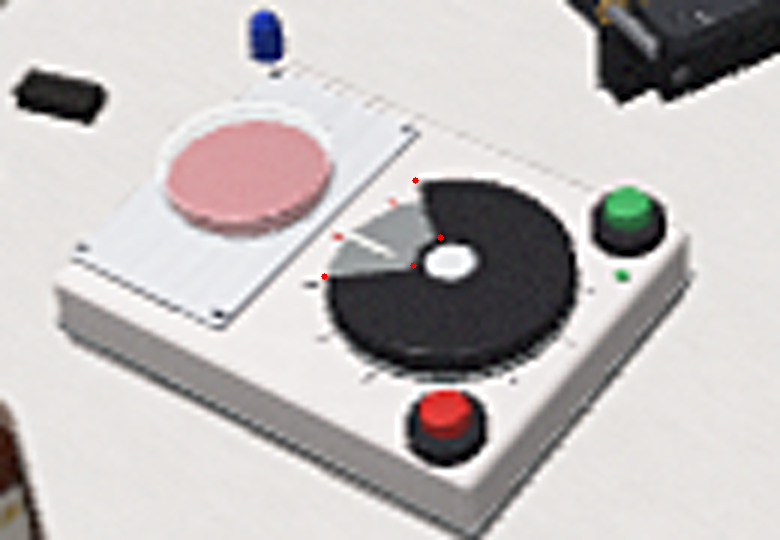

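The green button is up again, the dial is unchanged at four clicks, and the dish is in place.

```bash
python3 -c "
from rig import *
print(hand_in())"
```

```text
the job is handed in; nothing more can be done
None
```

I turned the dial four clicks clockwise, pressed the green button fully down and released it, left the red button and the dish alone, and handed the job in at about 15 s; the hand-in gave no verdict.

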